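Set and lock a length stop to a sample bracket

ROBOT

A 6-joint arm with a two-finger parallel gripper is mounted at the origin on a cart in front of the work surface, level with it; the furniture and walls round the work are solid. World frame = base frame: x ahead of the robot, y to its left, z up, the work surface at z = 0. Lengths are in m, angles in rad, forces in N, time in s.
With the tool pointing down it reaches from about 0.4 to 0.825 m from the base axis. Payload 7 kg.
Tool frame: the origin (TCP) lies between the finger pads; the fingertips stand 11 mm ahead of it and the grasp point (between the pads) lies 8 mm behind it (arm.tips_ahead is the distance from the TCP to the fingertips, in m); z points along the fingers, x is the direction in which the jaws open and shut, and the axes are right-handed (so a half turn about z gives the same grasp; the last joint's range is limited). The gripper opens to 88 mm and grips with 3 to 60 N. Pads are 19 mm wide; open, the fingers measure 130 mm over their backs; the gripper's body (78 mm by 193 mm) begins 47 mm behind the grasp point.
Start: joints at [-0.895, 0.359, 0.012, 0, -1.224, -0.288], TCP at [0.255, -0.625, 0.238] pointing down, gripper open.
Joint ranges: [-3.07, 3.07], [-1.43, 2.12], [-1.02, 1.25], [-3.03, 1.67], [-3.05, -0], [-3.03, 3.03]. Speed limits (rad/s): [2.39, 2.39, 3.01, 3.14, 3.14, 3.14].

INTERFACE

Orientations are given as [roll, pitch, yaw] about the fixed x, y, z axes, in that order (R = Rz(yaw) Ry(pitch) Rx(roll)).
In Python, from station import arm, optics, finder gives the robot as it stands. The module is installed in compiled form; this text tells all that it offers.
- The arm moves only by the tool apply_moves, never from a script. Its argument "increments" is one flat list of numbers, 6 for each row, row after row: the shift along the world's x, y, z in m, then the turn, a rotation vector about the world's x, y, z in rad. In form: [tx, ty, tz, rx, ry, rz, tx, ty, tz, rx, ry, rz, ...]. A call has 1 to 20 rows; each row shifts and turns the pose as measured when the row begins; what a row does not reach is not made up. A row lasts 1/12 s, in which the tool goes at most 41.7 mm and 7.16 degrees, less where a joint would pass 70% of its speed; a pose out of reach is approached as far as the arm can. A call with a gripper value outside its range is refused whole. "hand" is the closure, from 0 (fully open) to 1 (shut), set as the call begins (left out, the last holds). The fingers move at their own pace and stop on an object; "force" is the grip in N (left out, the last holds). Time passes only in rows, so rows that do not move let the fingers close. It gives the time, the measured TCP pose, the force and the opening at its end, in the units of the state.
- arm.get_state(): the state, without advancing time (a new reading comes with each control period).
- optics.grab_frame(name): name is "side" or "top" or "wrist"; returns the picture (400x640x3 uint8, red, green, blue); there is no depth.
- optics.camera_model(name): a dict with "fx", "fy", "cx", "cy" (pixels), "world_to_cam" (4x4, takes a point from world to camera coordinates); the wrist camera has in their place "T_tool_cam" (4x4, takes a point from camera to tool coordinates, whose origin is the TCP and whose axes are the tool frame's). Camera axes: x right, y up, looking along -z (the intrinsics and any distortion apply to the point x, -y, -z); pixel columns grow to the right and rows downward; lengths in m; the calibration is good to about 2 mm. A picture is of the moment at which its call begins: read the wrist's pose just before it. camera_model takes no time and is no camera call.
- arm.job_done(): hands the job in, once; it reports no verdict.
Trained networks look in the newest picture that a camera, given by its name, has taken for a name from the list of things; names that differ only in an ending like _2 or _b are one class to them, and where a whole thing is asked for, a point or a joint stands for the part that bears it (a point fixed in the world has none). Each returns a list of dicts, best first, with "conf" (0 to 1); they miss things now and then, are a little off and sometimes report something else, mostly with a low value. They report only what shows in the picture. A call takes as long as a camera call.
- finder.find_in(camera, name): "box" ([left, top, right, bottom] in pixels, round what is visible of it).
- finder.landmark_of(camera, name): "point" ([column, row] in pixels: a listed point, or the origin of a listed thing).
The state is a dict: "t": time; "q": joint angles; "qd": joint speeds; "joint_efforts": joint torques, N m; "eef_pos": TCP position; "ee_rot": TCP orientation; "force": force on the tool from outside, world axes, zero at the start; "moment": the same for the moment, N m; "width": finger opening in m.
Only numpy, scipy, OpenCV 4.12 (cv2) and the standard library are available. Lean on these libraries where they do the work, as an engineer would, in place of code of your own. Each camera call takes 0.05 s, during which the arm holds its last target. There are 200 camera calls.

TASK

Set the length stop of the jig to the sample bracket lying on it: slide the stop along its rail until the bracket is held snugly, without play, between the stop and the end block, then flip the stop's cam lever fully down so that it clamps the stop there. Leave the bracket lying flat on the jig and the other things on the bench where they are.

Things in the scene. Friction and masses are not known exactly. Their poses are not given: they have to be found in the camera images.
- jig: Length-stop jig fixed to the bench: plywood base 150 (x) x 400 (y) x 12 mm; origin at the centre of its underside. y runs along the rail to the end block, x away from the robot at yaw 0. Aluminium rail 26 wide, top at z = 37 mm, along x = +40; end block 125 x 25 mm, top at z = 56, inner face at y = +165; bed beside the rail at z = 12, with a lip 7 mm high in front at x = -62.
- stop (a joint): Position of the sliding stop in m, growing towards the end block (0 to 0.25). Gap between stop face and end block = 0.291 minus this (0.120 at 0.171). Grey saddle 44 (across) x 60 (along) mm, z = 18 to 58 mm, with a flat steel arm 85 mm long over the bed. Lever up: slides with about 5 N of friction and stays where left; lever down: clamped.
- lever (a joint): Cam lever on the stop, in rad: 0 = upright at its end stop (unlocked), 1.5 = flat, pointing away from the end block (locked). Swings in the vertical plane of the rail, with about 2.5 N at the tip, from about 1.1 where the cam bites up to 6 N, and stays where it is left. Pushed towards the end block when upright it carries the stop along.
- lever_hinge (a point): Lever's hinge axis (along the jig's x), on the stop over the middle of the rail, 75 mm above the bench. Two lugs on either side of it reach up to 88 mm.
- lever_tip (a point): Free end of the cam lever, 90 mm from the hinge axis. The last 40 mm of the lever is a black plastic paddle 20 mm wide (along the jig's x) and 15 mm thick; below it a steel arm 14 x 10 mm.
- stop_face (a point): On the flat face of the stop's arm that meets the bracket, 60 mm to the bed's side of the rail's middle, 36 mm above the bench, 34 mm ahead of the lever hinge along the rail.
- end_face (a point): On the inner face of the fixed end block, 22 mm above the bench, over the bed; axes as the jig's.
- bracket: Sample bracket: drilled grey steel angle plate 68 (x) x 120 (y, along the rail) x 20 mm high, loose, 0.2 kg; a 3 mm plate lies on the bed and a 3 mm flange stands on its rail side. Origin: centre of its underside. It lies between the stop and the end block, some way short of the block.
- hex_key: Bystander: bent dark hex key 139 mm long, lying in front of the jig; origin at the centre of its underside.
- marker: Bystander: marker pen 133 mm long, lying in front of the jig; origin at the centre of its underside.
- connector: Bystander: cream terminal strip, 12 x 30 x 20 mm, behind the jig; origin at the centre of its underside.
- cast_foot: Bystander: small grey casting 38 x 45 x 50 mm, behind the jig; origin at the centre of its underside.

How it is judged:
By the outcome, as a careful person would: the job done as asked, in the order asked, and still so for the second after the job is handed in, with the robot touching nothing.
It also fails if it takes over 45 s, if anything falls off the work surface, if the arm or the gripper's body presses on something with over 40 N, if the wrist force passes 120 N, or if a joint passes its speed limit or range.

## Working session

There is one attempt and no reset: what is moved stays moved. The work goes in short steps, Python scripts to look and compute and a tool call to move; the robot and the scene stay as the last step left them, time stands still between calls to the robot, and variables do not carry over. Pictures are saved under pics/ and viewed, about 8 in all and at most 12, crops included, and the job is handed in when it is done.

Besides the shell and the picture viewer there is one more tool, called after "Request:" as a command line: name --argument value ..., lists and objects as JSON in quotes. apply_moves: Moves the arm, as the interface text tells. Its arguments: {"type":"object","properties":{"increments":{"type":"array"},"hand":{"type":"number"},"force":{"type":"number"}},"required":["increments"]}

```bash
mkdir -p pics; cat > h.py <<'E'
import numpy as np, cv2
from station import arm, optics, finder
from scipy.spatial.transform import Rotation as R
def cam(name):
    m=optics.camera_model(name)
    K=np.array([[m['fx'],0,m['cx']],[0,m['fy'],m['cy']],[0,0,1]])
    if 'world_to_cam' in m: W=np.array(m['world_to_cam'])
    else:
        s=arm.get_state(); T=np.eye(4); T[:3,3]=s['eef_pos']; T[:3,:3]=R.from_euler('xyz',s['ee_rot']).as_matrix()
        W=np.linalg.inv(T@np.array(m['T_tool_cam']))
    return K,W,m
def ray(name,px,c=None):
    K,W,m=c or cam(name)
    d=np.array([(px[0]-K[0,2])/K[0,0],-(px[1]-K[1,2])/K[1,1],-1])
    C=np.linalg.inv(W); return C[:3,3],C[:3,:3]@d
def at_z(name,px,z,c=None):
    o,d=ray(name,px,c); return o+d*(z-o[2])/d[2]
def proj(name,p,c=None):
    K,W,m=c or cam(name); q=W[:3,:3]@np.array(p)+W[:3,3]
    return np.array([K[0,2]+K[0,0]*q[0]/-q[2],K[1,2]-K[1,1]*q[1]/-q[2]])
def save(name,fn):
    im=optics.grab_frame(name); cv2.imwrite('pics/'+fn,im[:,:,::-1]); return im
E
python3 - <<'E'
from h import *
print({k:v for k,v in optics.camera_model('top').items()})
print({k:v for k,v in optics.camera_model('wrist').items()})
print(arm.get_state()['ee_rot'])
a=save('side','s1.png');b=save('top','t1.png')
cv2.imwrite('pics/both1.png',np.vstack([a,b])[:,:,::-1][:, :])
Z=dict(jig=0,stop=None,lever_hinge=.075,lever_tip=.165,stop_face=.036,end_face=.022,bracket=.012,hex_key=0,marker=0,connector=0,cast_foot=0)
for n,z in Z.items():
    for c in ('top','side'):
        if z is None: r=finder.find_in(c,n); print(n,c,r[:1]); continue
        r=finder.landmark_of(c,n)
        for e in r[:1]: print(n,c,round(e['conf'],2),np.round(e['point'],1),np.round(at_z(c,e['point'],z),3))
E
```

```text
{'fx': 388.1420668212425, 'fy': 388.1420668212425, 'cx': 317.59860302567995, 'cy': 203.4522611158288, 'world_to_cam': array([[-0.02711198, -0.99933348, -0.0244444 ,  0.08874799],
       [ 0.99388231, -0.02956703,  0.1064131 , -0.53700515],
       [-0.10706492, -0.02140978,  0.99402149, -0.92949238],
       [ 0.        ,  0.        ,  0.        ,  1.        ]])}
{'fx': 332.38832039813764, 'fy': 332.38832039813764, 'cx': 323.21356304644695, 'cy': 201.11473914084883, 'T_tool_cam': array([[ 9.99999871e-01,  5.02833525e-04,  7.27986574e-05,
         1.23831948e-04],
       [ 5.01122625e-04, -9.52513294e-01, -3.04496590e-01,
        -8.24702841e-02],
       [-8.37694047e-05,  3.04496587e-01, -9.52513423e-01,
        -1.45752745e-01],
       [ 0.00000000e+00,  0.00000000e+00,  0.00000000e+00,
         1.00000000e+00]])}
[-3.14144177e+00 -1.70623039e-03  1.95845658e+00]
jig top 0.63 [346.7 210.6] [0.522 0.001 0.   ]
jig side 0.95 [325.5 264.6] [ 0.533 -0.007  0.   ]
stop top [{'box': [366.4, 176.3, 388.5, 227.5], 'conf': 0.81}]
stop side [{'box': [295.2, 264.7, 344.4, 311.9], 'conf': 0.6}]
l
[... 271 characters left out ...]
0.041  0.036]
stop_face side 0.93 [307.6 270.9] [ 0.511 -0.049  0.036]
end_face top 0.6 [285.5 225. ] [0.489 0.155 0.022]
end_face side 0.74 [340.3 193.7] [0.497 0.16  0.022]
bracket top 0.85 [318.3 215.8] [0.51  0.073 0.012]
bracket side 0.87 [331.3 224.7] [0.508 0.082 0.012]
hex_key top 0.76 [393.7 243.6] [ 0.436 -0.114  0.   ]
hex_key side 0.76 [262.6 288.8] [ 0.434 -0.11   0.   ]
marker top 0.84 [321.7 252.2] [0.419 0.067 0.   ]
marker side 0.65 [294.1 217.8] [0.421 0.07  0.   ]
connector top 0.4 [302.  167.9] [0.636 0.112 0.   ]
connector side 0.49 [389.4 233.9] [0.634 0.119 0.   ]
cast_foot top 0.75 [343.2 166.8] [0.635 0.006 0.   ]
cast_foot side 0.91 [373.6 279.1] [0.64  0.004 0.   ]
```

View pics/both1.png

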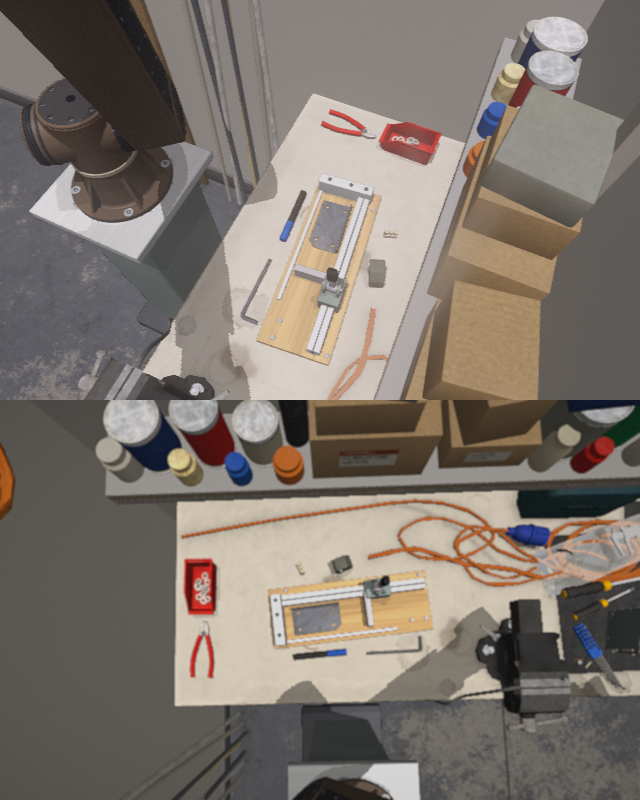

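```bash
python3 - <<'E'
from h import *
im=cv2.imread('pics/t1.png'); cv2.imwrite('pics/t1c.png',cv2.resize(im[130:290,230:430],None,fx=4,fy=3.7,interpolation=cv2.INTER_CUBIC))
E
```

```text
(no output)
```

The pictures show the jig with the stop at about (375,587) in the lower, top view and the bracket at about (318,618), short of the end block at (278,620). The lever is upright. Next I move above the near side of the stop for a close look.

Request:
apply_moves --increments '[0,0,0.04,0,0,0,0,0,0.04,0,0,0,0.02,0.029,0,0,0,0.083,0.02,0.029,0,0,0,0.083,0.02,0.029,0,0,0,0.083,0.02,0.029,0,0,0,0.083,0.02,0.029,0,0,0,0.083,0.02,0.029,0,0,0,0.083,0.02,0.029,0,0,0,0.083,0.02,0.029,0,0,0,0.083,0.02,0.029,0,0,0,0.083,0.02,0.029,0,0,0,0.083,0.02,0.029,0,0,0,0.083,0.02,0.029,0,0,0,0.083,0.02,0.029,0,0,0,0.083,0.02,0.029,0,0,0,0.083,0.02,0.029,0,0,0,0.083,0.02,0.029,0,0,0,0.083,0,0,0,0,0,0]' --hand 1 --force 20

```text
t: 2.78
eef_pos: [0.5833, -0.1375, 0.3219]
ee_rot: [-3.139, 0.005, -2.935]
force: [-0.5, -0.7, -0.5]
width: 0.0003
```

```bash
python3 - <<'E'
from h import *
s=arm.get_state(); print(s['eef_pos'],s['ee_rot'],s['width'],s['t'],s['force'])
c=cam('wrist'); save('wrist','w1.png')
Z=dict(jig=0,lever_hinge=.075,lever_tip=.165,stop_face=.036,end_face=.022,bracket=.012)
for n,z in Z.items():
    r=finder.landmark_of('wrist',n)
    for e in r[:1]: print(n,round(e['conf'],2),np.round(e['point'],1),np.round(at_z('wrist',e['point'],z,c),4))
E
```

```text
[ 0.58327699 -0.13745069  0.32189962] [-3.13871207  0.00499476 -2.93546968] 0.00025310627225522294 2.7833 [-0.48041085 -0.67624383 -0.49994527]
jig 0.71 [343.5 248.8] [ 0.5255 -0.0034  0.    ]
lever_hinge 0.93 [317.9 218.6] [ 0.5782 -0.0719  0.075 ]
lever_tip 0.67 [317.3 242.9] [ 0.5786 -0.08    0.165 ]
stop_face 0.69 [318.2 243.1] [ 0.5683 -0.0212  0.036 ]
end_face 0.65 [338.6 344. ] [0.4989 0.1541 0.022 ]
```

View pics/w1.png

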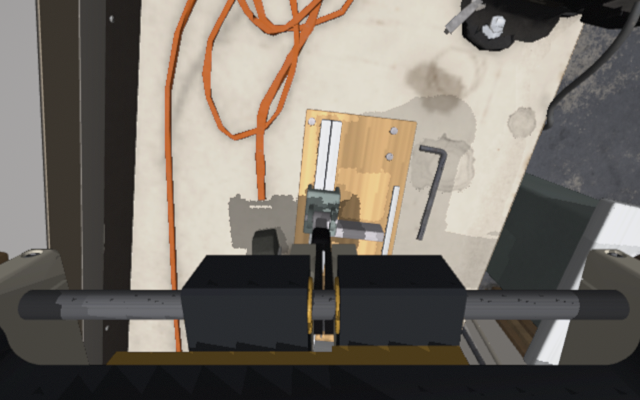

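The wrist view shows the rail at the top (centre line about (331,121) to (327,188)), the stop saddle near (323,205) and the black lever paddle near (320,243). The fingers are shut at about (323,320).

```bash
python3 - <<'E'
from h import *
c=cam('wrist')
def yaw(a,b,z): 
    p,q=at_z('wrist',a,z,c),at_z('wrist',b,z,c); d=q-p; print(np.round(p,4),np.round(q,4),np.degrees(np.arctan2(-d[0],d[1])))
yaw((331,121),(327,188),.037); yaw((307,109),(298,240),.012); yaw((416,121),(396,255),.012)
ct=cam('top')
def yt(a,b,z):
    p,q=at_z('top',a,z,ct),at_z('top',b,z,ct); d=q-p; print(np.degrees(np.arctan2(-d[0],d[1])))
yt((432,228),(275,248),.006)
for n,p in dict(conn=(.635,.115,.01)).items(): print(proj('top',p))
# network pts -> jig frame for yaw candidates
for ps in (5,6,7,8,9):
    a=np.radians(ps); Rm=np.array([[np.cos(a),-np.sin(a)],[np.sin(a),np.cos(a)]])
    H=np.array([.5775,-.072]); E=np.array([.498,.157]); S=np.array([.5085,-.045])
    print(ps, Rm.T@(E-H), Rm.T@(S-H))
im=cv2.imread('pics/t1.png'); 
E
```

```text
[ 0.5823 -0.1956  0.037 ] [ 0.57   -0.1084  0.037 ] 8.06637592592711
[ 0.6159 -0.203   0.012 ] [ 0.5952 -0.0143  0.012 ] 6.25743885920372
[ 0.4701 -0.216   0.012 ] [ 0.4451 -0.019   0.012 ] 7.216864658566705
5.658919380110422
[300.49059699 167.4711031 ]
5 [-0.05923881  0.23505747] [-0.06638423  0.032911  ]
6 [-0.05512747  0.23605553] [-0.06579974  0.03406456]
7 [-0.05099934  0.23698168] [-0.06519521  0.03520773]
8 [-0.04685567  0.23783565] [-0.06457082  0.03634018]
9 [-0.04269773  0.23861717] [-0.06392676  0.03746156]
```

View pics/t1c.png

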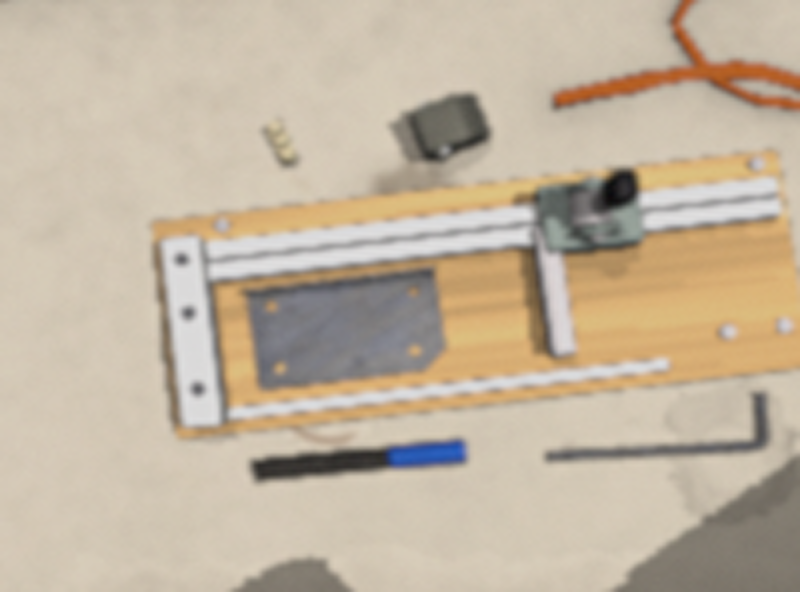

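Request:
apply_moves --increments '[0,0,-0.03,0,0,-0.046,0,0,-0.03,0,0,-0.046,0,0,-0.03,0,0,0,0,0,-0.03,0,0,0,0,0,-0.03,0,0,0,0,0,-0.03,0,0,0,0,0,0,0,0,0]'

```text
t: 3.72
eef_pos: [0.5773, -0.1505, 0.1422]
ee_rot: [-3.136, 0.018, -3.056]
force: [-2.0, 0.5, 0.6]
width: 0.0008
```

```bash
python3 - <<'E'
from h import *
s=arm.get_state(); print(s['eef_pos'],s['ee_rot'],s['t'],s['force'])
a=save('wrist','w2.png'); b=save('side','s2.png')
c=cam('wrist')
for n,z in dict(lever_hinge=.075,lever_tip=.165).items():
    for e in finder.landmark_of('wrist',n)[:1]: print(n,e['conf'],e['point'],at_z('wrist',e['point'],z,c))
cv2.imwrite('pics/b2.png',np.hstack([cv2.resize(a[100:,170:470],None,fx=1.3,fy=1.3),cv2.resize(b[180:380,210:410],(400,390))])[:,:,::-1])
E
```

```text
[ 0.57731634 -0.15047985  0.14224935] [-3.1360172   0.01753031 -3.0562102 ] 3.7167 [-2.02352559  0.47849634  0.63141092]
lever_hinge 0.68 [316.8, 317.8] [ 0.58079103 -0.06886468  0.075     ]
```

View pics/b2.png

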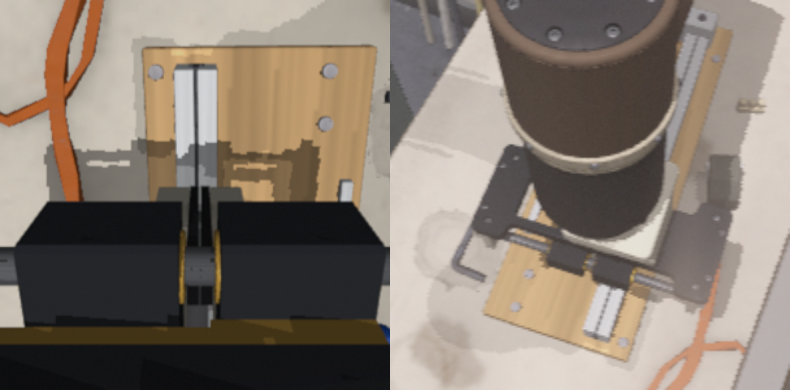

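Request:
apply_moves --increments '[0.001,0.012,-0.002,0,0,0.014,0.001,0.012,-0.002,0,0,0.014,0.001,0.01,-0.002,0,0,0,0,0.006,0,0,0,0,0,0.006,0,0,0,0,0,0,0,0,0,0]'

```text
t: 4.42
eef_pos: [0.5905, -0.0997, 0.1527]
ee_rot: [-3.132, 0.043, -3.022]
force: [0.3, -0.5, 0.1]
width: -0.0
```

Request:
apply_moves --increments '[0,0,0,0,0,0,0,0,0,0,0,0]'

```text
t: 4.58
eef_pos: [0.5907, -0.0986, 0.1532]
ee_rot: [-3.132, 0.044, -3.02]
force: [1.3, -0.3, 0.8]
width: 0.0006
```

Request:
apply_moves --increments '[0,0,-0.01,0,0,0]'

```text
t: 4.67
eef_pos: [0.592, -0.0987, 0.1449]
ee_rot: [-3.132, 0.047, -3.02]
force: [1.1, 0.3, 1.0]
width: 0.0006
```

Request:
apply_moves --increments '[0,0,0,0,0,0]'

```text
t: 4.75
eef_pos: [0.5908, -0.0988, 0.1427]
ee_rot: [-3.133, 0.044, -3.021]
force: [-0.9, 0.5, -0.6]
width: 0.0006
```

Request:
apply_moves --increments '[0,0,0,0,-0.043,0]'

```text
t: 4.83
eef_pos: [0.592, -0.0991, 0.142]
ee_rot: [-3.127, 0.086, -3.02]
force: [1.1, -0.9, 0.4]
width: 0.0007
```

Request:
apply_moves --increments '[0,0,0,0,0,0]'

```text
t: 4.92
eef_pos: [0.5905, -0.0995, 0.141]
ee_rot: [-3.127, 0.086, -3.021]
force: [-0.6, -0.4, -0.7]
width: 0.0004
```

Request:
apply_moves --increments '[-0.005,0,-0.002,0,0.043,0,-0.005,0,0,0,0.043,0,0,0,0,0,0,0]'

```text
t: 5.17
eef_pos: [0.5785, -0.1006, 0.1384]
ee_rot: [-3.138, -0.006, -3.022]
force: [1.3, -0.0, 0.1]
width: 0.0004
```

Request:
apply_moves --increments '[0,0.004,0,0,0,0,0,0.004,0,0,0,0,0,0.004,0,0,0,0]'

```text
t: 5.42
eef_pos: [0.5788, -0.0897, 0.1378]
ee_rot: [-3.136, -0.007, -3.025]
force: [-0.9, -4.5, 1.8]
width: 0.0002
```

Request:
apply_moves --increments '[-0.0006,0.005,0,0,0,0,-0.0006,0.005,0,0,0,0,-0.0006,0.005,0,0,0,0,-0.0006,0.005,0,0,0,0,-0.0006,0.005,0,0,0,0]'

```text
t: 5.83
eef_pos: [0.5763, -0.0656, 0.1379]
ee_rot: [-3.132, -0.003, -3.025]
force: [2.3, -5.3, -1.9]
width: 0.0006
```

Request:
apply_moves --increments '[-0.0006,0.005,0,0,0,0,-0.0006,0.005,0,0,0,0,-0.0006,0.005,0,0,0,0,-0.0006,0.005,0,0,0,0,-0.0006,0.005,0,0,0,0]'

```text
t: 6.25
eef_pos: [0.574, -0.0406, 0.138]
ee_rot: [-3.128, 0.002, -3.025]
force: [2.2, -5.9, -1.8]
width: 0.0005
```

Request:
apply_moves --increments '[-0.0006,0.005,0,0,0,0,-0.0006,0.005,0,0,0,0,-0.0006,0.005,0,0,0,0,-0.0006,0.005,0,0,0,0]'

```text
t: 6.58
eef_pos: [0.5722, -0.021, 0.1381]
ee_rot: [-3.124, 0.006, -3.024]
force: [3.6, -6.6, -3.2]
width: 0.0001
```

Request:
apply_moves --increments '[-0.0003,0.002,0,0,0,0,-0.0003,0.002,0,0,0,0]'

```text
t: 6.75
eef_pos: [0.5718, -0.0171, 0.1381]
ee_rot: [-3.122, 0.007, -3.023]
force: [2.7, -6.8, -2.0]
width: 0.0006
```

Request:
apply_moves --increments '[-0.0003,0.002,0,0,0,0,-0.0003,0.002,0,0,0,0]'

```text
t: 6.92
eef_pos: [0.5715, -0.0137, 0.1381]
ee_rot: [-3.12, 0.009, -3.023]
force: [4.1, -5.5, -2.6]
width: 0.0005
```

Request:
apply_moves --increments '[-0.0002,0.002,0,0,0,0,-0.0002,0.002,0,0,0,0]'

```text
t: 7.08
eef_pos: [0.5713, -0.0105, 0.1381]
ee_rot: [-3.118, 0.01, -3.023]
force: [2.8, -5.6, -2.6]
width: 0.0004
```

Request:
apply_moves --increments '[-0.0002,0.0015,0,0,0,0,-0.0002,0.0015,0,0,0,0]'

```text
t: 7.25
eef_pos: [0.5711, -0.0088, 0.1382]
ee_rot: [-3.116, 0.011, -3.023]
force: [5.2, -14.7, -3.7]
width: 0.0005
```

Request:
apply_moves --increments '[-0.0002,0.0015,0,0,0,0,-0.0002,0.0015,0,0,0,0]'

```text
t: 7.42
eef_pos: [0.5711, -0.0089, 0.1383]
ee_rot: [-3.11, 0.012, -3.022]
force: [6.4, -13.0, -4.7]
width: 0.0002
```

Request:
apply_moves --increments '[-0.0003,0.003,0,0,0,0,-0.0003,0.003,0,0,0,0]'

```text
t: 7.58
eef_pos: [0.5708, -0.0084, 0.1384]
ee_rot: [-3.102, 0.012, -3.022]
force: [8.7, -25.4, -7.0]
width: 0.0004
```

```bash
python3 - <<'E'
from h import *
a=save('top','t3.png'); b=save('side','s3.png')
print(finder.find_in('top','bracket')[:1])
cv2.imwrite('pics/b3.png',np.vstack([cv2.resize(a[130:280,240:440],(560,300),interpolation=3),cv2.resize(b[160:320,250:420],(560,300),interpolation=3)])[:,:,::-1])
E
```

```text
[{'box': [287.0, 202.5, 328.8, 235.6], 'conf': 0.64}]
```

View pics/b3.png

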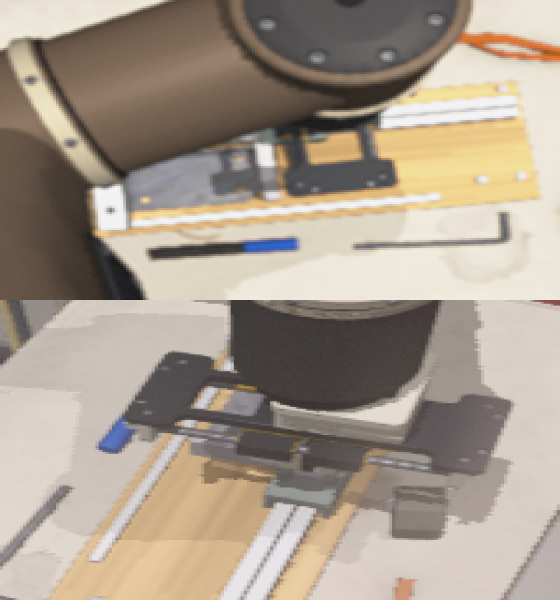

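The top view shows the bracket (about (175,180) in the crop) closed up against both the end block and the stop arm. The contact force rose sharply, as it should at the snug position. Now I back off, go over the lever and come down on its far side.

Request:
apply_moves --increments '[0.0005,-0.005,0,0,0,0,0.001,-0.01,0,0,0,0,0.001,-0.01,0,0,0,0,0,0,0.02,0,0,0,0,0,0.025,0,0,0,0,0,0.025,0,0,0,0,0,0,0,0,0]'

```text
t: 8.32
eef_pos: [0.5714, -0.0367, 0.2092]
ee_rot: [-3.103, 0.009, -3.023]
force: [1.8, 0.0, 1.2]
width: 0.0007
```

```bash
python3 - <<'E'
from h import *
s=arm.get_state(); c=cam('wrist')
M=R.from_euler('xyz',s['ee_rot']); T=R.from_euler('xyz',[np.pi,0,np.radians(186.5)])
print(s['eef_pos'],s['force'],'rotvec to target',(T*M.inv()).as_rotvec())
E
```

```text
[ 0.5714427  -0.03672697  0.20915645] [1.75837155 0.03580434 1.20331158] rotvec to target [ 0.0372547   0.01382439 -0.00525683]
```

Request:
apply_moves --increments '[-0.001,0.01,0,0.037,0.014,-0.005,-0.001,0.012,0,0,0,0,-0.001,0.012,0,0,0,0,-0.001,0.012,0,0,0,0,-0.001,0.012,0,0,0,0,-0.001,0.012,0,0,0,0,-0.001,0.012,0,0,0,0,0,0,0,0,0,0]'

```text
t: 8.98
eef_pos: [0.5635, 0.0526, 0.2101]
ee_rot: [3.14, 0.004, -3.028]
force: [0.1, -0.8, -0.5]
width: 0.0006
```

```bash
python3 - <<'E'
from h import *
s=arm.get_state(); c=cam('wrist'); print(s['eef_pos'],s['ee_rot'])
save('wrist','w4.png')
for n,z in dict(lever_hinge=.075,lever_tip=.165,stop_face=.036).items():
    for e in finder.landmark_of('wrist',n)[:1]: print(n,e['conf'],e['point'],at_z('wrist',e['point'],z,c))
E
```

```text
[0.56347789 0.05260588 0.21005483] [ 3.14036322  0.00430683 -3.02762731]
lever_hinge 0.98 [321.9, 144.9] [0.57036018 0.01073797 0.075     ]
lever_tip 0.83 [326.3, 163.6] [0.56728952 0.0082638  0.165     ]
stop_face 0.73 [386.8, 179.9] [0.50243689 0.04329839 0.036     ]
```

View pics/w4.png

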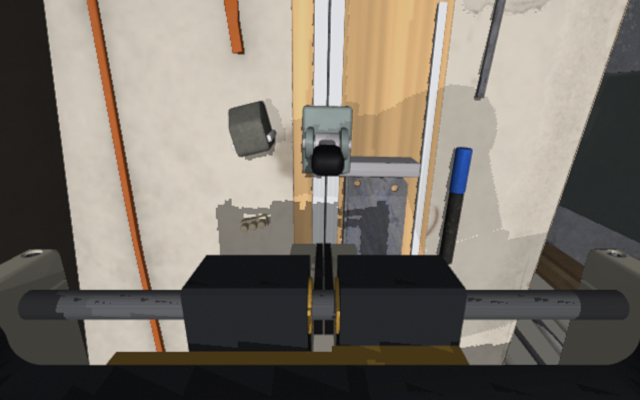

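The wrist view shows the lever paddle at (326,160), the stop arm touching the bracket edge at about (385,170), and the bracket flat between arm and block. The fingers are on the end-block side of the lever, with their strip at column 323. Now I come down and press the lever over.

Request:
apply_moves --increments '[0,0,-0.015,0,0,0,0,0,-0.02,0,0,0,0,0,-0.014,0,0,0,0.001,-0.006,0,0,0,0,0.001,-0.006,0,0,0,0,0,0,0,0,0,0]'

```text
t: 9.68
eef_pos: [0.5667, 0.0353, 0.1612]
ee_rot: [3.141, 0.006, -3.031]
force: [0.1, -0.6, 0.4]
width: 0.0001
```

Request:
apply_moves --increments '[0.0005,-0.004,0,0,0,0,0.0005,-0.004,0,0,0,0,0.0005,-0.004,0,0,0,0,0.0005,-0.004,0,0,0,0]'

```text
t: 10.02
eef_pos: [0.5698, 0.018, 0.1635]
ee_rot: [3.139, 0.009, -3.033]
force: [-1.1, 2.3, -1.4]
width: 0.0004
```

Request:
apply_moves --increments '[0.0005,-0.004,0,0,0,0,0.0005,-0.004,-0.0005,0,0,0,0.0005,-0.004,-0.0005,0,0,0]'

```text
t: 10.27
eef_pos: [0.5716, 0.0052, 0.1632]
ee_rot: [3.138, 0.011, -3.033]
force: [-1.2, 3.2, -0.9]
width: 0.0006
```

Request:
apply_moves --increments '[0,-0.0042,-0.0022,0,0,0,0.0002,-0.0042,-0.0023,0,0,0,0,-0.0042,-0.0023,0,0,0,0.0002,-0.0042,-0.0023,0,0,0,0,-0.0042,-0.0023,0,0,0]'

```text
t: 10.68
eef_pos: [0.5741, -0.0182, 0.1532]
ee_rot: [3.139, 0.016, -3.031]
force: [0.1, 1.5, 2.7]
width: 0.0006
```

Request:
apply_moves --increments '[0,-0.0036,-0.0027,0,0,0,0.0002,-0.0036,-0.0027,0,0,0,0,-0.0036,-0.0027,0,0,0,0.0002,-0.0036,-0.0027,0,0,0,0,-0.0036,-0.0027,0,0,0]'

```text
t: 11.1
eef_pos: [0.5756, -0.0382, 0.1384]
ee_rot: [3.139, 0.018, -3.031]
force: [1.1, 3.4, 1.0]
width: 0.0007
```

Request:
apply_moves --increments '[0,-0.0018,-0.004,0,0,0,0,-0.0018,-0.004,0,0,0,0,-0.0018,-0.004,0,0,0]'

```text
t: 11.35
eef_pos: [0.5759, -0.0452, 0.1256]
ee_rot: [3.14, 0.018, -3.031]
force: [0.6, 0.3, 2.8]
width: 0.0004
```

Request:
apply_moves --increments '[0,-0.001,-0.0045,0,0,0,0,-0.001,-0.0045,0,0,0,0,-0.001,-0.0045,0,0,0]'

```text
t: 11.6
eef_pos: [0.5761, -0.0494, 0.1112]
ee_rot: [3.141, 0.018, -3.031]
force: [0.7, -1.3, 4.3]
width: 0.0002
```

Request:
apply_moves --increments '[0,-0.0005,-0.004,0,0,0,0,-0.0005,-0.004,0,0,0]'

```text
t: 11.77
eef_pos: [0.5762, -0.0511, 0.1025]
ee_rot: [-3.141, 0.018, -3.031]
force: [0.8, -3.0, 5.2]
width: 0.0002
```

Request:
apply_moves --increments '[0,0,-0.003,0,0,0,0,0,-0.003,0,0,0]'

```text
t: 11.93
eef_pos: [0.5767, -0.0519, 0.0973]
ee_rot: [-3.14, 0.019, -3.03]
force: [-13.2, 3.1, 42.2]
width: 0.0005
```

Request:
apply_moves --increments '[0,0,-0.002,0,0,0,0,0,-0.002,0,0,0]'

```text
t: 12.1
eef_pos: [0.5766, -0.0518, 0.0978]
ee_rot: [-3.138, 0.019, -3.028]
force: [-9.3, 1.8, 26.1]
width: 0.0004
```

The lever hit its end stop at the expected height. I lift off and check.

Request:
apply_moves --increments '[0,0,0.01,0,0,0,0,0,0.03,0,0,0,0,0,0.03,0,0,0,0,0.02,0.03,0,0,0,0,0.025,0.01,0,0,0,0,0.025,0,0,0,0,0,0.025,0,0,0,0,0,0.025,0,0,0,0,0,0,0,0,0,0]'

```text
t: 12.85
eef_pos: [0.5691, 0.0745, 0.207]
ee_rot: [3.138, 0.008, -3.034]
force: [0.1, -0.9, -0.3]
width: 0.0005
```

```bash
python3 - <<'E'
from h import *
s=arm.get_state(); c=cam('wrist'); print(s['eef_pos'],s['ee_rot'],s['t'],s['force'])
a=save('wrist','w5.png'); b=save('side','s5.png')
for n,z in dict(lever_hinge=.075,lever_tip=.081,stop_face=.036,end_face=.022).items():
    for e in finder.landmark_of('wrist',n)[:1]: print(n,e['conf'],e['point'],at_z('wrist',e['point'],z,c))
cv2.imwrite('pics/b5.png',np.vstack([cv2.resize(a[20:280,200:500],(600,430),interpolation=3)])[:,:,::-1])
E
```

```text
[0.56910674 0.07448739 0.20704678] [ 3.13793872  0.00786721 -3.03409755] 12.85 [ 0.11119077 -0.93336687 -0.33219069]
lever_hinge 0.96 [333.6, 118.2] [0.56900398 0.00999338 0.075     ]
stop_face 0.72 [397.2, 155.6] [0.50334631 0.04058097 0.036     ]
```

View pics/b5.png

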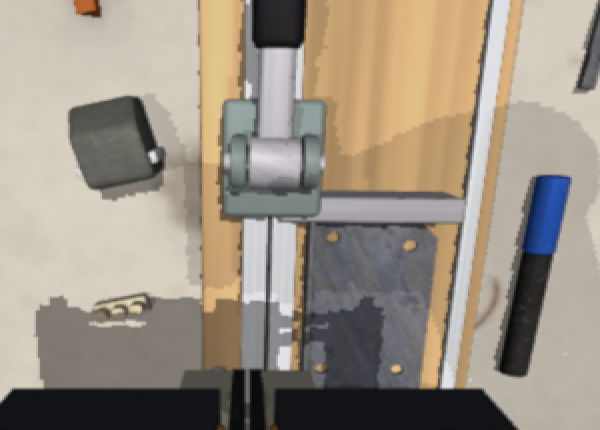

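The lever lies flat, pointing away from the end block (paddle at (275,20)), and the stop arm sits against the bracket edge at about (375,220). I move clear to check the end-block side.

Request:
apply_moves --increments '[0,0,0.03,0,0,0,0,0,0.04,0,0,0,0,0,0.04,0,0,0,0,-0.04,0.01,0,0,0,0,-0.04,0,0,0,0,0,-0.04,0,0,0,0,0,-0.04,0,0,0,0,0,-0.04,0,0,0,0,0,-0.04,0,0,0,0,0,-0.04,0,0,0,0,0,-0.04,0,0,0,0,-0.01,-0.04,0,0,0,0,-0.01,-0.03,0,0,0,0,0,0,0,0,0,0]'

```text
t: 14.32
eef_pos: [0.5403, -0.3414, 0.3299]
ee_rot: [3.141, 0.004, -3.047]
force: [-0.1, 1.0, -0.4]
width: 0.0006
```

```bash
python3 - <<'E'
from h import *
a=save('top','t6.png'); b=save('side','s6.png')
for n,z in dict(bracket=.012,stop_face=.036,end_face=.022,lever_hinge=.075,lever_tip=.081,hex_key=0,marker=0,connector=0,cast_foot=0).items():
    for c in ('top','side'):
        for e in finder.landmark_of(c,n)[:1]: print(n,c,round(e['conf'],2),np.round(e['point'],1),np.round(at_z(c,e['point'],z),3))
cv2.imwrite('pics/b6.png',np.vstack([cv2.resize(a[150:280,250:400],(520,300),interpolation=3),cv2.resize(b[165:305,285:400],(300,300),interpolation=3)[:, :].copy() if 0 else cv2.resize(b[165:305,270:400],(520,300),interpolation=3)])[:,:,::-1])
print(arm.get_state()['eef_pos'],arm.get_state()['t'])
E
```

```text
bracket top 0.86 [309.6 217.1] [0.507 0.095 0.012]
stop_face top 0.77 [333.1 219.2] [0.499 0.037 0.036]
stop_face side 0.73 [318.5 236.4] [0.499 0.033 0.036]
end_face top 0.66 [287.7 223.6] [0.492 0.149 0.022]
end_face side 0.9 [337.8 191.3] [0.489 0.164 0.022]
lever_hinge top 0.95 [341.2 189.7] [0.565 0.016 0.075]
lever_hinge side 0.79 [346. 250.] [0.571 0.01  0.075]
lever_tip top 0.84 [382.5 187.4] [ 0.567 -0.08   0.081]
lever_tip side 0.68 [330.1 289.2] [ 0.575 -0.082  0.081]
hex_key top 0.71 [392.2 244.7] [ 0.433 -0.11   0.   ]
hex_key side 0.7 [259.6 287.9] [ 0.427 -0.111  0.   ]
marker top 0.52 [323.9 252.5] [0.418 0.062 0.   ]
marker side 0.72 [325.1 263.9] [ 0.531 -0.006  0.   ]
connector top 0.62 [347.6 212.6] [ 0.517 -0.001  0.   ]
connector side 0.54 [387.3 235.4] [0.631 0.114 0.   ]
cast_foot top 0.53 [342.5 163.3] [0.644 0.007 0.   ]
cast_foot side 0.73 [375.5 278.3] [ 0.643  0.007 -0.   ]
[ 0.5428927  -0.33588585  0.33078651] 15.3167
```

View pics/b6.png

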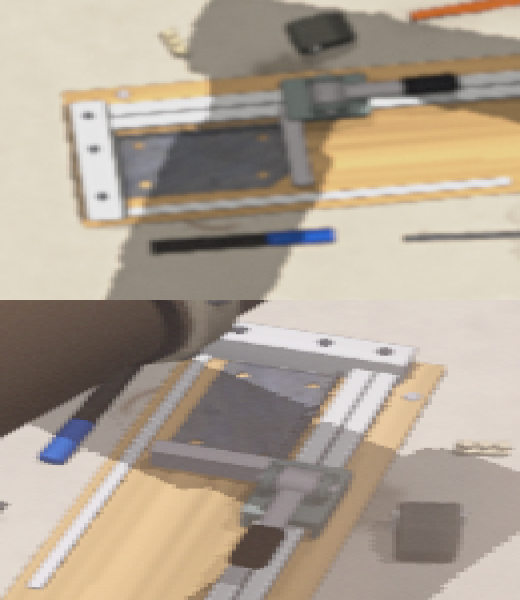

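The bracket sits flat with its left edge on the end block (about (120,165)) and its right edge on the stop arm (about (290,155)). The lever is down, with the paddle at (430,85). The bystanders are where they were, so I hand in.

```bash
python3 -c "
from station import arm
print(arm.job_done())"
```

```text
the job is handed in; nothing more can be done
None
```

The stop is set to the bracket and clamped, and I handed the job in at about 15 s of the 45 s allowed.

- **Setting the stop:** I pushed the stop about 81 mm through the upright lever. The force stayed near 5–7 N, then rose to 25 N at the expected spot. That means the bracket was tight between the stop and the end block. I then backed off, went round the lever and pressed it down to its end stop.
- **Stop and lever:** The hinge was found at y ≈ 10–11 mm before and after flipping the lever, so the stop did not visibly move back. The lever tip was about 90 mm behind the hinge, which means the lever is flat.
- **Bracket and bystanders:** In the last pictures the bracket lies flat with no visible gap at either end. The bystanders look undisturbed.

**Checks that disagreed:**
- **Peak force:** The fingertip force peaked briefly at 42 N at the lever's end stop. It was on the fingertips, not the gripper's body, and well under the 120 N wrist limit. It was still firmer than I intended.
- **Network detections:** Some final detections were plainly wrong: the marker from the side and the connector from the top were both placed on the jig. The end face differed by 15 mm between the two cameras. The pictures and the other camera's readings agreed with the expected places.
- **Play:** I judged the absence of play from the force rise and the pictures. I did not measure it to better than about 1–2 mm.

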